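Reset the plate stop on the drying rack

ROBOT

A 6-joint arm with a two-finger parallel gripper is mounted at the origin on the work surface. World frame = base frame: x ahead of the robot, y to its left, z up, the work surface at z = 0. Lengths are in m, angles in rad, forces in N, time in s.
With the tool pointing down it reaches from about 0.3 to 0.875 m from the base axis. Payload 6.4 kg.
Tool frame: the origin (TCP) lies on the mounting face of the last link; the fingertips stand 166 mm ahead of it and the grasp point (between the pads) lies 147 mm ahead of it (bot.nose_length is the distance from the TCP to the fingertips, in m); z points along the fingers, y is the line along which they close (so a half turn about z gives the same grasp; the last joint's range is limited). The gripper opens to 88 mm and grips with 3 to 60 N. Pads are 18 mm wide; open, the fingers measure 123 mm over their backs; the gripper's body (75 mm by 187 mm) begins 45 mm behind the grasp point.
Start: joints at [-1.51, 0.181, 1.607, -0, 1.354, -0.206], TCP at [0.152, -0.555, 0.405] pointing down, gripper open.
Joint ranges: [-2.99, 2.99], [-0.89, 2.07], [0.3, 2.58], [-1.14, 4.28], [0, 2.63], [-3.12, 3.12]. Speed limits (rad/s): [2.57, 2.57, 3.01, 3.14, 3.14, 3.14].

INTERFACE

Orientations are given as a unit quaternion [x, y, z, w].
In Python, from plant import bot gives the robot as it stands.
- The arm moves only by the shell command python3 -m inch 'ROWS'. ROWS is JSON, a list of rows, each a list of 3 entries, a list of its own where there are three numbers: the turn, a rotation vector about the tool's x, y, z in degrees, then the shift along the tool's x, y, z in cm, then the opening, from 0 (shut) to 1 (fully open). In form: [[[wx, wy, wz], [tx, ty, tz], fingers], ...]. A call has 1 to 10 rows; each row is the pose to reach, as a shift and turn from the pose commanded when the call began, along the tool's axes at that moment; what a row does not reach only later rows make up. A row lasts 1/12 s, in which the tool goes at most 41.7 mm and 7.16 degrees, less where a joint would pass 70% of its speed; a pose out of reach is approached as far as the arm can. A call with a gripper value outside its range is refused whole. The fingers move at their own pace and stop on an object; the grip force is fixed at half the most. Time passes only in rows, so rows that repeat a pose let the fingers close. It gives the time, the measured TCP pose, the force, the opening and the grip force at its end, in the units of the state.
- bot.get_obs(): the state, without advancing time (a new reading comes with each control period).
- bot.camera(name): name is "side" or "top" or "wrist"; returns the picture (480x640x3 uint8, red, green, blue); there is no depth.
- bot.camera_params(name): a dict with "intrinsics" (3x3 intrinsics, pixels), "R" (3x3) and "t" (3): a world point X has camera coordinates R X + t; the wrist camera has in their place "mount" (4x4, takes a point from camera to tool coordinates, whose origin is the TCP and whose axes are the flange's). Camera axes: x right, y down, z forward; pixel columns grow to the right and rows downward; lengths in m; the calibration is good to about 2 mm. A picture is of the moment at which its call begins: read the wrist's pose just before it. camera_params takes no time and is no camera call.
- bot.finish_job(): hands the job in; it is judged then, once.
Trained networks look in the newest picture that a camera, given by its name, has taken for a name from the list of things; names that differ only in an ending like _2 or _b are one class to them, and where a whole thing is asked for, a point or a joint stands for the part that bears it (a point fixed in the world has none). Each returns a list of dicts, best first, with "p" (0 to 1); they miss things now and then, are a little off and sometimes report something else, mostly with a low value. They report only what shows in the picture. A call takes as long as a camera call.
- bot.masks_of(camera, query): "mask" (480x640 bool, what is visible of it) and "position" ([column, row] as shares, 0 to 1, of the picture: columns of its width, rows of its height, amid what is visible of it).
- bot.place_of(camera, query): "position" ([column, row] as shares, 0 to 1, of the picture: columns of its width, rows of its height: a listed point, or the origin of a listed thing).
The state is a dict: "time_s": time; "qpos": joint angles; "joint_vel": joint speeds; "tau": joint torques, N m; "tool_pos": TCP position; "ee_rot": TCP orientation; "ft_force": force on the tool from outside, world axes, zero at the start; "moment": the same for the moment, N m; "finger_gap": opening from 0.0 (shut) to 1.0 (fully open); "finger_force": force on a finger pad.
Only numpy, scipy, OpenCV 4.12 (cv2) and the standard library are available. Lean on these libraries where they do the work, as an engineer would, in place of code of your own. Each camera call takes 0.05 s, during which the arm holds its last target. There are 200 camera calls.

TASK

The plate stop on the drying rack must be reset for today's dishes: swing its clamp lever open so that it points across the rail, slide the stop along the rail until its black pointer stands on the blue mark (not the green one), then swing the lever fully back in line with the rail so that the stop is locked there. Leave the crockery and the other loose things around the rack where they are.

Things in the scene. Friction and masses are not known exactly. Their poses are not given: they have to be found in the camera images.
- rack: fixed aluminium drying rack on the ledge, about 270 x 460 mm. Origin: centre of its underside, z up; its y runs along the rail, its -x side faces the robot. Apart from the lever, the grip tab, saucers and spoons, nothing of it rises above 120 mm
- rail_mid (a point): middle of the rail's top face, 105 mm above the ledge, at rack x = -100 mm, y = 0. The rail is a 20 x 20 mm bar along rack y, from y = -230 to +230 mm. In front of it, at rack x = -155 to -125 mm, a flat white scale strip (top at 100 mm) carries the coloured marks
- caddy (a point): top centre of the spoon caddy on the rack's -y side, 130 mm above the ledge, 90 x 60 mm; its spoons reach about 210 mm up
- saucers (a point): top of the middle one of three saucers (116 mm) standing on edge at the rack's +y end (rack y = 175 to 220 mm, x = -15 to 105 mm), 156 mm above the ledge
- stop_deck (a point): middle of the flat top of the stop's grey carriage block (44 mm in rack x, 110 mm in rack y), 120 mm above the ledge, straight above the rail. A low wire fence on it (top at 102 mm) reaches 185 mm back over the rack
- stop (a joint): position of the plate stop along the rail (m), growing towards rack +y, 0 with the pointer at rack y = 0, range -0.15 to 0.15. It slides with about 4 N when unlocked and is held fast when locked
- lever (a joint): angle of the clamp lever (rad): 0 = locked, in line with the rail, pointing to rack +y; it swings clockwise seen from above, so at 1.5 (end stop) it points to rack +x, across the rail and over the rack. The clamp is free above about 0.85. It stays where it is left; about 2 to 3 N at the knob turns it
- knob_top (a point): centre of the top of the lever's red upright round knob: 20 mm diameter, its top 168 mm and its bottom 130 mm above the ledge, centre 80 mm from the pivot. The yellow lever arm below (12 mm wide, 131 to 139 mm above the ledge) joins it to the pivot
- lever_pivot (a point): point on the lever's vertical axis at the top of the round dark hub (32 mm diameter), 140 mm above the ledge; on the carriage, over the middle of the rail, 20 mm to rack +y of the pointer
- tab_top (a point): centre of the top of the black grip tab fixed on the carriage, for sliding it: 16 mm thick (rack x), 32 mm long (rack y), 36 mm tall, standing from 120 to 156 mm above the ledge over the middle of the rail, 35 mm to rack -y of the pointer
- pointer_tip (a point): tip of the carriage's black pointer, a 4 mm wide finger that juts from the carriage towards the robot over the inner 12 mm of the white strip, 105 mm above the ledge
- mark_blue: the blue mark, the goal: a painted band on the white scale strip, 12 mm wide along the rail (y), 30 mm in x, 1.5 mm thick, origin at its centre; y axis along the rail as the rack's. It may be on either side of the stop
- mark_green: the green mark, of the same size, not to be used; on the other side of the stop
- rice_bowl: white ceramic rice bowl, 114 mm across the rim, 60 mm tall, loose on the ledge. Origin: centre of its underside. To be left alone
- orange_lid: orange silicone lid lying flat, 124 mm across, 10 mm thick, with a small knob (top at 26 mm), loose. Origin: centre of its underside. To be left alone
- spice_jar: amber spice jar with a red twist cap, 46 mm across, 100 mm tall, loose. Origin: centre of its underside. To be left alone
- mug: blue ceramic mug, 76 mm across, 85 mm tall, handle on its +y side, loose. Origin: centre of its underside. To be left alone
- tumbler: green glass tumbler, 68 mm across, 90 mm tall, loose. Origin: centre of its underside. To be left alone
- spoon: steel spoon, 170 mm long, lying on the ledge beside the rack, loose. Origin: centre of its underside. To be left alone

How it is judged:
On the way, in this order (a step that is already met when the one before it is completed fails the run):
1. the clamp lever is swung open (angle above 0.95 rad) (value of joint lever above 0.95 rad), for 0.1 s.
2. with the lever open, the pointer stands on the blue mark (its tip within 6 mm of the band's middle along the rail) (y of pointer_tip in the frame of mark_blue between -0.006 and 0.006 m and value of joint lever above 0.85 rad), for 0.2 s.
At the end, for the whole second after the job is handed in: The pointer's tip is within 6 mm of the middle of the blue band along the rail, the lever is back in line with the rail (angle below 0.12 rad), and lever and stop are at rest (y of pointer_tip in the frame of mark_blue between -0.006 and 0.006 m and value of joint lever below 0.12 rad and velocity of joint stop between -0.05 and 0.05 m/s and velocity of joint lever between -0.05 and 0.05 rad/s); the robot touches nothing.
It fails at once if a loose thing around the rack is pushed more than 25 mm from its place or tipped over (distance of any of rice_bowl, orange_lid, spice_jar, mug, tumbler, spoon from where it was at the start of the episode above 0.025 m or angle between any of rice_bowl, orange_lid, spice_jar, mug, tumbler's own z axis and vertical above 0.5 rad).
It also fails if it takes over 61 s, if anything falls off the work surface, if the arm or the gripper's body presses on something with over 40 N, if the wrist force passes 120 N, or if a joint passes its speed limit or range.

## Working session

There is one attempt and no reset: what is moved stays moved. The work goes in short steps, Python scripts to look and compute and a shell command to move; the robot and the scene stay as the last step left them, time stands still between calls to the robot, and variables do not carry over. Pictures are saved under pics/ and viewed, at most 10 in all, crops included, and the job is handed in when it is done.

```bash
mkdir -p pics; cat > h.py <<'E'
import numpy as np, cv2
from scipy.spatial.transform import Rotation as R
from plant import bot
def cam(name):
    p=bot.camera_params(name); K=np.array(p["intrinsics"])
    if "mount" in p:
        o=bot.get_obs(); T=np.eye(4); T[:3,:3]=R.from_quat(o["ee_rot"]).as_matrix(); T[:3,3]=o["tool_pos"]
        C=T@np.array(p["mount"]); return K,C[:3,:3],C[:3,3]
    Rm=np.array(p["R"]); return K,Rm.T,-Rm.T@np.array(p["t"])
def ray(name,pos):
    K,Rc,c=cam(name); d=Rc@np.linalg.inv(K)@np.array([pos[0]*640,pos[1]*480,1]); return c,d
def at_z(name,pos,z):
    c,d=ray(name,pos); return c+d*(z-c[2])/d[2]
def shot(name,f):
    im=bot.camera(name); cv2.imwrite(f"pics/{f}.png",im[:,:,::-1]); return im
Z=dict(rail_mid=.105,caddy=.13,saucers=.156,stop_deck=.12,knob_top=.168,lever_pivot=.14,tab_top=.156,pointer_tip=.105,mark_blue=.1,mark_green=.1)
E
python3 - <<'E'
from h import *
np.set_printoptions(precision=4,suppress=True)
o=bot.get_obs();print(o["time_s"],o["tool_pos"],R.from_quat(o["ee_rot"]).as_matrix())
for c in ("top","side"):
    shot(c,c+"0"); K,Rc,cc=cam(c); print(c,cc,Rc[:,2])
    for q,z in Z.items():
        r=bot.place_of(c,q)
        print(q,[(round(a["p"],2),np.array(a["position"])*[640,480],at_z(c,a["position"],z)) for a in r[:2]])
E
```

```text
0.0 [ 0.1516 -0.5544  0.4038] [[ 0.9646  0.2636 -0.0001]
 [ 0.2636 -0.9646  0.0018]
 [ 0.0003 -0.0017 -1.    ]]
top [0.398  0.0112 1.32  ] [ 0.1385  0.0135 -0.9903]
rail_mid [(0.62, array([334.272, 265.2  ]), array([ 0.5027, -0.0056,  0.105 ])), (0.42, array([336.576, 261.792]), array([ 0.5112, -0.0111,  0.105 ]))]
caddy [(0.85, array([440.128, 195.12 ]), array([ 0.6774, -0.2609,  0.13  ]))]
saucers [(0.95, array([248.832, 208.992]), array([0.6289, 0.2017, 0.156 ]))]
stop_deck [(0.83, array([337.728, 262.608]), array([ 0.5079, -0.0137,  0.12  ]))]
knob_top [(0.79, array([298.176, 265.392]), array([0.4951, 0.0792, 0.168 ]))]
lever_pivot [(0.87, array([329.28, 265.92]), array([0.4977, 0.0067, 0.14  ]))]
tab_top [(0.61, array([355.008, 265.68 ]), array([ 0.4981, -0.0536,  0.156 ])), (0.35, array([297.088, 264.816]), array([0.4974, 0.0825, 0.156 ]))]
pointer_tip [(0.83, array([337.728, 281.376]), array([ 0.4633, -0.0147,  0.105 ]))]
mark_blue [(0.44, array([380.8 , 279.12]), array([ 0.4712, -0.1202,  0.1   ]))]
mark_green [(0.66, array([296.192, 267.984]), array([0.4944, 0.088 , 0.1   ])
[... 498 characters left out ...]
15,  0.12  ])), (0.18, array([358.272, 254.592]), array([0.479 , 0.0053, 0.12  ]))]
knob_top [(0.58, array([326.976, 245.184]), array([0.4958, 0.0771, 0.168 ]))]
lever_pivot [(0.94, array([351.68 , 243.312]), array([0.4952, 0.0081, 0.14  ])), (0.42, array([316.288, 275.184]), array([0.4712, 0.1285, 0.14  ]))]
tab_top [(0.97, array([370.88 , 227.616]), array([ 0.4907, -0.0426,  0.156 ])), (0.4, array([375.68, 258.72]), array([0.4167, 0.0317, 0.156 ]))]
pointer_tip [(0.91, array([369.792, 259.008]), array([ 0.4666, -0.0163,  0.105 ]))]
mark_blue [(0.5, array([403.712, 239.28 ]), array([ 0.4671, -0.1283,  0.1   ]))]
mark_green [(0.66, array([340.096, 288.72 ]), array([0.4485, 0.0888, 0.1   ]))]
```

View pics/top0.png

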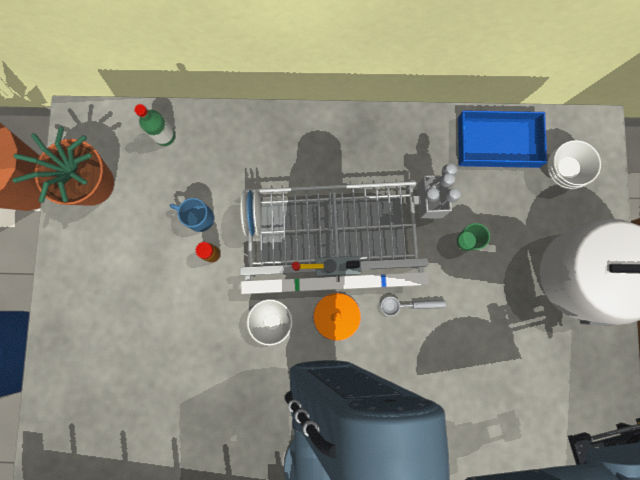

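View pics/side0.png

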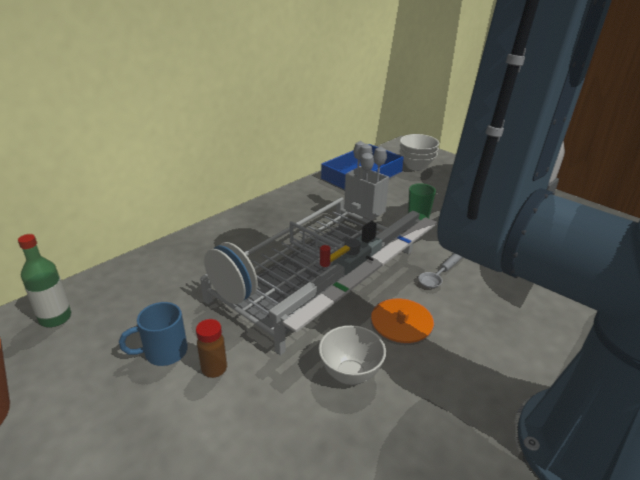

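The blue mark is at top-image (383,281), about 0.107 m to -y of the pointer at (338,280). The knob is red at (297,265) and the lever is locked towards +y. I'll move above the knob for a wrist look.

```bash
python3 -m inch '[[[0,0,-77],[48.9,-49.9,0],1],[[0,0,-77],[48.9,-49.9,0],1],[[0,0,-77],[48.9,-49.9,0],1],[[0,0,-77],[48.9,-49.9,0],1],[[0,0,-77],[48.9,-49.9,0],1],[[0,0,-77],[48.9,-49.9,0],1],[[0,0,-77],[48.9,-49.9,0],1],[[0,0,-77],[48.9,-49.9,0],1],[[0,0,-77],[48.9,-49.9,0],1],[[0,0,-77],[48.9,-49.9,0],1]]'
cat >> h.py <<'E'
def go(target,yaw_deg):
    """shift (cm, tool axes) and turn to reach TCP target with tool x at yaw"""
    o=bot.get_obs(); M=R.from_quat(o["ee_rot"]); a=np.radians(yaw_deg)
    G=R.from_matrix(np.array([[np.cos(a),np.sin(a),0],[np.sin(a),-np.cos(a),0],[0,0,-1]]))
    print("t",round(o["time_s"],2),"turn",(M.inv()*G).as_rotvec(degrees=True).round(1),"shift",(M.inv().apply(np.array(target)-o["tool_pos"])*100).round(2))
E
python3 -c "
from h import *
print(bot.get_obs()); go([.49,.05,.40],92)"
```

```text
time_s: 1.93
tool_pos: [0.3549, -0.1888, 0.4051]
ee_rot: [0.724, 0.69, 0.0, 0.001]
ft_force: [0.5, -0.6, 0.1]
finger_gap: 1.002
finger_force: 0.0
{'time_s': 1.9333, 'qpos': array([-7.86428404e-01, -2.34961526e-01,  2.01182560e+00,  6.92466370e-05,
        1.36339552e+00, -7.38058854e-01]), 'joint_vel': array([ 1.23226551e+00, -3.22882706e-02,  2.02754954e-02,  5.36376039e-04,
       -1.71447578e-03, -2.63984574e-01]), 'tau': array([ -6.55276492, -23.30259562, -33.11075091,  -0.08821273,
         0.39577045,   0.27770388]), 'tool_pos': array([ 0.3548502 , -0.18880191,  0.40512166]), 'ee_rot': array([7.24004289e-01, 6.89795146e-01, 4.93088137e-05, 6.65567577e-04]), 'ft_force': array([ 0.48237999, -0.60532034,  0.12020525]), 'moment': array([-0.07922039, -0.06098738,  0.0182075 ]), 'finger_force': 0.0, 'finger_gap': 1.0023285548958356}
t 1.93 turn [ 0.1  0.1 -4.8] shift [24.51 12.34  0.5 ]
```

```bash
python3 -m inch '[[[0,0,-4],[23,11.5,0],1],[[0,0,-4],[23,11.5,0],1],[[0,0,-4],[23,11.5,0],1],[[0,0,-4],[23,11.5,0],1],[[0,0,-4],[23,11.5,0],1],[[0,0,-4],[23,11.5,0],1],[[0,0,-4],[23,11.5,0],1],[[0,0,-4],[23,11.5,0],1],[[0,0,-4],[23,11.5,0],1]]'
python3 - <<'E'
from h import *
np.set_printoptions(precision=4,suppress=True)
o=bot.get_obs();print(o["tool_pos"],o["joint_vel"].round(3)); K,Rc,cc=cam("wrist");print(cc,Rc[:,2])
shot("wrist","w0")
for q,z in Z.items():
    if q in("caddy","saucers"):continue
    r=bot.place_of("wrist",q)
    print(q,[(round(a["p"],2),np.array(a["position"])*[640,480],at_z("wrist",a["position"],z)) for a in r[:2]])
E
```

```text
time_s: 2.68
tool_pos: [0.4815, 0.0329, 0.4045]
ee_rot: [0.701, 0.713, -0.0, -0.0]
ft_force: [0.1, 0.1, 0.3]
finger_gap: 0.997
finger_force: 0.0
[0.4815 0.0329 0.4045] [-0.041 -0.016  0.015 -0.001 -0.001  0.001]
[0.4789 0.1126 0.3838] [ 0.0048 -0.3057 -0.9521]
rail_mid [(0.35, array([351.872, 163.008]), array([0.4976, 0.0768, 0.105 ]))]
stop_deck []
knob_top [(0.83, array([354.176, 161.28 ]), array([0.4948, 0.0852, 0.168 ]))]
lever_pivot [(0.84, array([350.272, 274.896]), array([0.4969, 0.0077, 0.14  ]))]
tab_top [(0.96, array([353.28 , 364.896]), array([ 0.4999, -0.0504,  0.156 ])), (0.43, array([285.696, 149.184]), array([0.4573, 0.0902, 0.156 ]))]
pointer_tip [(0.64, array([298.88, 287.52]), array([ 0.4608, -0.0178,  0.105 ]))]
mark_blue []
mark_green [(0.75, array([286.016, 153.6  ]), array([0.4522, 0.0825, 0.1   ])), (0.68, array([355.392, 363.984]), array([ 0.507 , -0.0885,  0.1   ]))]
```

View pics/w0.png

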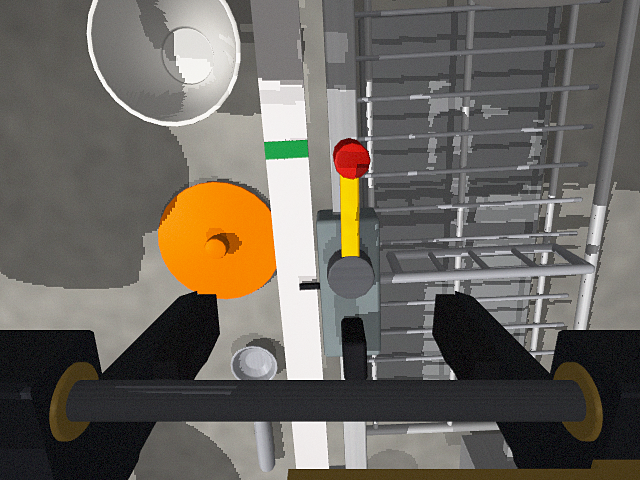

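The wrist view shows the knob at (352,158), the hub at (350,275), the pointer at (308,286) and green at (286,150), all consistent with the overview. I'll descend and grip the knob.

```bash
python3 -m inch '[[[0,0,0],[5.1,1.35,0],1],[[0,0,0],[5.1,1.35,4],1],[[0,0,0],[5.1,1.35,7],1],[[0,0,0],[5.1,1.35,9.5],1],[[0,0,0],[5.1,1.35,9.5],0.6],[[0,0,0],[5.1,1.35,9.5],0.3],[[0,0,0],[5.1,1.35,9.5],0.1],[[0,0,0],[5.1,1.35,9.5],0.1],[[0,0,0],[5.1,1.35,9.5],0.1],[[0,0,0],[5.1,1.35,9.5],0.1]]'
python3 - <<'E'
from h import *
np.set_printoptions(precision=4,suppress=True)
print(bot.get_obs()["moment"]);shot("wrist","w1");shot("side","s1")
for c in ("wrist","side","top"):
  if c=="top": bot.camera("top")
  for q in("knob_top","lever_pivot","tab_top","pointer_tip","mark_blue"):
    r=bot.place_of(c,q)
    print(c,q,[(round(a["p"],2),at_z(c,a["position"],Z[q])) for a in r[:1]])
E
```

```text
time_s: 3.97
tool_pos: [0.4949, 0.0838, 0.3112]
ee_rot: [0.702, 0.713, 0.001, 0.001]
ft_force: [-0.4, -0.3, 0.2]
finger_gap: 0.571
finger_force: 0.0
[-0.0342 -0.0619  0.0147]
wrist knob_top [(0.84, array([0.4936, 0.0871, 0.168 ]))]
wrist lever_pivot [(0.62, array([0.4976, 0.0103, 0.14  ]))]
wrist tab_top [(0.15, array([0.4699, 0.0346, 0.156 ]))]
wrist pointer_tip [(0.56, array([ 0.4637, -0.0125,  0.105 ]))]
wrist mark_blue []
side knob_top [(0.62, array([0.4567, 0.0378, 0.168 ]))]
side lever_pivot [(0.83, array([0.4909, 0.0056, 0.14  ]))]
side tab_top [(0.74, array([0.4729, 0.0242, 0.156 ]))]
side pointer_tip []
side mark_blue [(0.59, array([ 0.4703, -0.1359,  0.1   ]))]
top knob_top []
top lever_pivot [(0.95, array([0.4973, 0.014 , 0.14  ]))]
top tab_top [(0.62, array([ 0.5027, -0.0502,  0.156 ]))]
top pointer_tip [(0.75, array([ 0.46  , -0.0162,  0.105 ]))]
top mark_blue [(0.7, array([0.5263, 0.3027, 0.1   ]))]
```

View pics/w1.png

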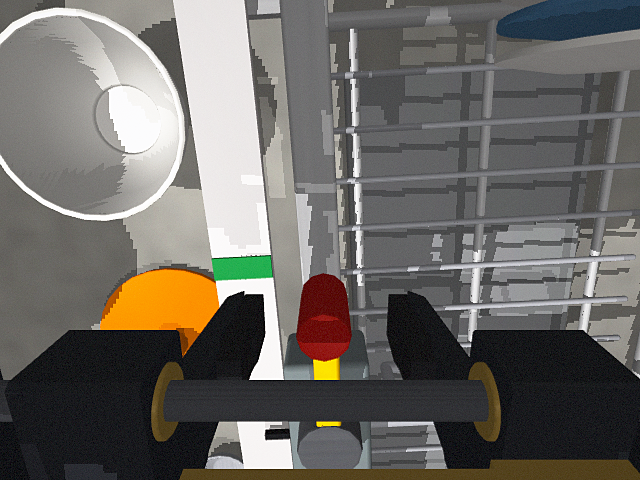

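The knob sits between the open fingers at (324,315). Continuing to close.

```bash
python3 -m inch '[[[0,0,0],[0.2,0,0.1],0.1],[[0,0,0],[0.2,0,0.1],0.1],[[0,0,0],[0.2,0,0.1],0.1],[[0,0,0],[0.2,0,0.1],0.1],[[0,0,0],[0.2,0,0.1],0.1],[[0,0,0],[0.2,0,0.1],0.1],[[0,0,0],[0.2,0,0.1],0.1],[[0,0,0],[0.2,0,0.1],0.1]]'
```

```text
time_s: 5.53
tool_pos: [0.495, 0.0848, 0.3096]
ee_rot: [0.702, 0.713, -0.001, 0.002]
ft_force: [-0.2, -7.9, 4.4]
finger_gap: 0.22
finger_force: 30.0
```

```bash
python3 -m inch '[[[0,0,7],[-0.04,0.98,0],0.1],[[0,0,14],[-0.2,1.94,0],0.1],[[0,0,21],[-0.48,2.88,0],0.1],[[0,0,28],[-0.87,3.77,0],0.1],[[0,0,35],[-1.37,4.61,0],0.1],[[0,0,42],[-1.96,5.39,0],0.1],[[0,0,49],[-2.65,6.09,0],0.1],[[0,0,56],[-3.41,6.69,0],0.1],[[0,0,63],[-4.24,7.2,0],0.1],[[0,0,63],[-4.24,7.2,0],0.1]]'
```

```text
time_s: 6.37
tool_pos: [0.5673, 0.0434, 0.3093]
ee_rot: [0.971, 0.237, -0.001, 0.0]
ft_force: [-5.0, -0.8, 7.6]
finger_gap: 0.217
finger_force: 30.0
```

```bash
python3 -m inch '[[[0,0,7],[-0.06,0.98,0],0.1],[[0,0,14],[-0.24,1.94,0],0.1],[[0,0,20],[-0.48,2.74,0],0.1],[[0,0,20],[-0.48,2.74,0],0.1],[[0,0,20],[-0.48,2.74,0],0.1]]'
python3 - <<'E'
from h import *
np.set_printoptions(precision=4,suppress=True)
shot("side","s2");shot("wrist","w2");shot("top","t2")
for c in ("wrist","side","top"):
  for q in("knob_top","lever_pivot","tab_top","pointer_tip","mark_blue","mark_green"):
    r=bot.place_of(c,q)
    print(c,q,[(round(a["p"],2),at_z(c,a["position"],Z[q])) for a in r[:1]])
a=cv2.imread("pics/top0.png")[240:320,220:440];b=cv2.imread("pics/t2.png")[240:320,220:440]
s=cv2.imread("pics/s2.png")[190:320,250:470]
cv2.imwrite("pics/c2.png",cv2.resize(np.vstack([b,s]),None,fx=2.8,fy=2.8,interpolation=cv2.INTER_CUBIC))
E
```

```text
time_s: 6.78
tool_pos: [0.5755, 0.0179, 0.3094]
ee_rot: [0.998, 0.068, -0.0, -0.0]
ft_force: [-3.7, -0.9, 7.4]
finger_gap: 0.219
finger_force: 30.0
wrist knob_top [(0.73, array([0.5755, 0.0174, 0.168 ]))]
wrist lever_pivot [(0.89, array([0.4978, 0.0055, 0.14  ]))]
wrist tab_top []
wrist pointer_tip [(0.66, array([ 0.4602, -0.0183,  0.105 ]))]
wrist mark_blue [(0.61, array([ 0.4669, -0.1257,  0.1   ]))]
wrist mark_green []
side knob_top [(0.66, array([0.5737, 0.0151, 0.168 ]))]
side lever_pivot [(0.8, array([0.5007, 0.0047, 0.14  ]))]
side tab_top [(0.85, array([ 0.4961, -0.0398,  0.156 ]))]
side pointer_tip [(0.62, array([ 0.4611, -0.0284,  0.105 ]))]
side mark_blue [(0.51, array([ 0.4724, -0.1367,  0.1   ]))]
side mark_green [(0.49, array([0.4495, 0.091 , 0.1   ]))]
top knob_top [(0.48, array([0.5773, 0.0138, 0.168 ]))]
top lever_pivot [(0.75, array([0.499 , 0.0052, 0.14  ]))]
top tab_top [(0.79, array([ 0.5072, -0.0485,  0.156 ]))]
top pointer_tip [(0.6, array([ 0.4658, -0.023 ,  0.105 ]))]
top mark_blue [(0.52, array([ 0.5083, -0.0584,  0.1   ]))]
top mark_green []
```

View pics/c2.png

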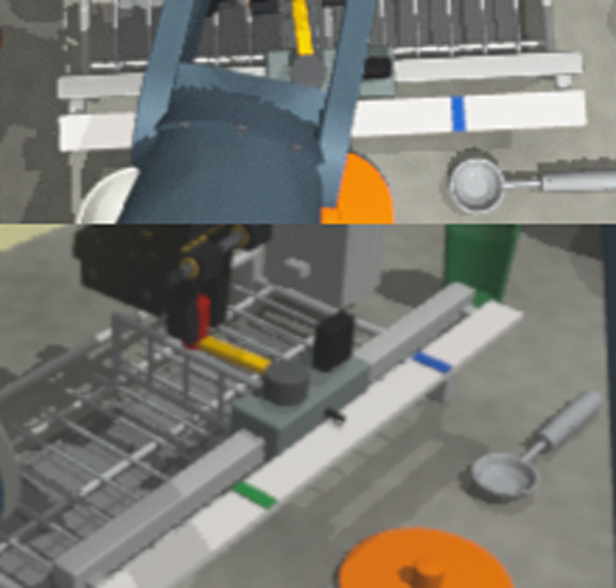

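```bash
python3 - <<'E'
from h import *
np.set_printoptions(precision=4,suppress=True)
def cen(c,f,lo,hi,z,roi):
    im=cv2.imread(f"pics/{f}.png");h=cv2.cvtColor(im,cv2.COLOR_BGR2HSV);m=cv2.inRange(h,lo,hi);k=np.zeros_like(m);x0,x1,y0,y1=roi;k[y0:y1,x0:x1]=1;m=m*k
    ys,xs=np.nonzero(m)
    if len(xs)<5: print(f,"none");return
    p=at_z(c,[(xs.mean()+.5)/640,(ys.mean()+.5)/480],z);print(f,len(xs),xs.mean(),ys.mean(),p)
B=((105,120,60),(130,255,255));G=((45,100,40),(85,255,255))
cen("top","top0",*B,.1015,(360,410,265,295));cen("top","top0",*G,.1015,(280,315,270,295))
cen("top","t2",*B,.1015,(360,410,265,295))
cen("side","s2",*B,.1015,(390,420,225,255));cen("side","s2",*G,.1015,(325,360,275,305))
cen("wrist","w2",*B,.1015,(0,640,0,480))
# rail direction in top0: bottom edge of white strip
im=cv2.imread("pics/top0.png",0).astype(int);P=[]
for c in list(range(250,285,3))+list(range(310,330,3)):
    r=im[272:305,c];e=np.argmin(np.diff(r))+272.5+.5;P.append(at_z("top",[(c+.5)/640,e/480],.1)[:2])
P=np.array(P);print(P[::4],"slope dx/dy",np.polyfit(P[:,1],P[:,0],1)[0])
w=cv2.imread("pics/w2.png");cv2.imwrite("pics/w2v.png",w)
E
```

```text
top0 46 383.2608695652174 280.67391304347825 [ 0.4663 -0.1273  0.1015]
top0 47 296.531914893617 284.3829787234043 [0.4529 0.0846 0.1015]
t2 47 383.21276595744683 280.5531914893617 [ 0.4666 -0.1272  0.1015]
s2 33 403.7878787878788 238.96969696969697 [ 0.4645 -0.1267  0.1015]
s2 53 340.3018867924528 286.22641509433964 [0.4503 0.085  0.1015]
w2 144 493.9791666666667 442.3888888888889 [ 0.4816 -0.0944  0.1015]
[[0.4748 0.1999]
 [0.4314 0.1687]
 [0.4344 0.1394]
 [0.4411 0.0514]
 [0.4417 0.0221]] slope dx/dy -0.020047524229662463
```

View pics/w2.png

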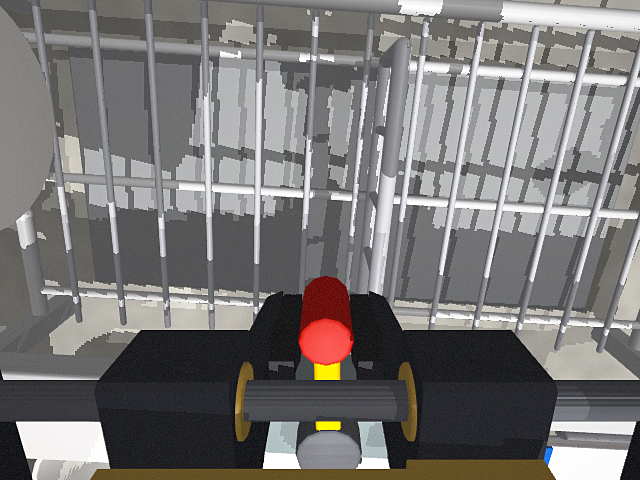

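Rack yaw is about 4°, the blue mark is at (0.4655,-0.127), and about 110 mm of travel remains. I'll slide with the knob, since -y pushes the lever onto its open stop.

```bash
python3 -m inch '[[[0,0,0],[-0.1,1.3,0],0.1],[[0,0,0],[-0.18,2.6,0],0.1],[[0,0,0],[-0.27,3.9,0],0.1],[[0,0,0],[-0.35,5.2,0],0.1],[[0,0,0],[-0.44,6.5,0],0.1],[[0,0,0],[-0.53,7.8,0],0.1],[[0,0,0],[-0.62,9,0],0.1],[[0,0,0],[-0.7,10.2,0],0.1],[[0,0,0],[-0.73,10.7,0],0.1],[[0,0,0],[-0.73,10.7,0],0.1]]'
python3 - <<'E'
from h import *
np.set_printoptions(precision=4,suppress=True)
shot("side","s3");shot("top","t3");bot.camera("wrist")
u=np.array([-.068,.998])
off=dict(knob_top=0,lever_pivot=.02,tab_top=-.035,pointer_tip=0,mark_blue=0)
for c in ("wrist","side","top"):
  for q in off:
    r=bot.place_of(c,q)
    for a in r[:1]:
        p=at_z(c,a["position"],Z[q]);print(c,q,round(a["p"],2),p,"pointer s",(p[:2]@u-off[q]).round(4))
s=cv2.imread("pics/s3.png")[170:290,330:490];t=cv2.imread("pics/t3.png")[240:300,300:460]
cv2.imwrite("pics/c3.png",cv2.resize(np.vstack([s,t]),None,fx=3.3,fy=3.3,interpolation=cv2.INTER_CUBIC))
E
```

```text
time_s: 8.67
tool_pos: [0.5831, -0.0896, 0.3094]
ee_rot: [0.998, 0.068, -0.0, -0.0]
ft_force: [-2.1, 0.6, 5.7]
finger_gap: 0.217
finger_force: 30.0
wrist knob_top 0.71 [ 0.5842 -0.0884  0.168 ] pointer s -0.1279
wrist lever_pivot 0.74 [ 0.5063 -0.1008  0.14  ] pointer s -0.1551
wrist pointer_tip 0.98 [ 0.4693 -0.124   0.105 ] pointer s -0.1556
wrist mark_blue 0.68 [ 0.4645 -0.1261  0.1   ] pointer s -0.1575
side knob_top 0.55 [ 0.5825 -0.0897  0.168 ] pointer s -0.1292
side lever_pivot 0.59 [ 0.5034 -0.1031  0.14  ] pointer s -0.1571
side tab_top 0.87 [ 0.4996 -0.1514  0.156 ] pointer s -0.1501
side pointer_tip 0.88 [ 0.4752 -0.1463  0.105 ] pointer s -0.1783
side mark_blue 0.38 [ 0.4661 -0.1222  0.1   ] pointer s -0.1536
top knob_top 0.58 [ 0.5868 -0.0903  0.168 ] pointer s -0.1301
top lever_pivot 0.69 [ 0.5038 -0.1044  0.14  ] pointer s -0.1584
top tab_top 0.96 [ 0.5102 -0.1645  0.156 ] pointer s -0.1638
top mark_blue 0.62 [0.4589 0.0826 0.1   ] pointer s 0.0512
```

View pics/c3.png

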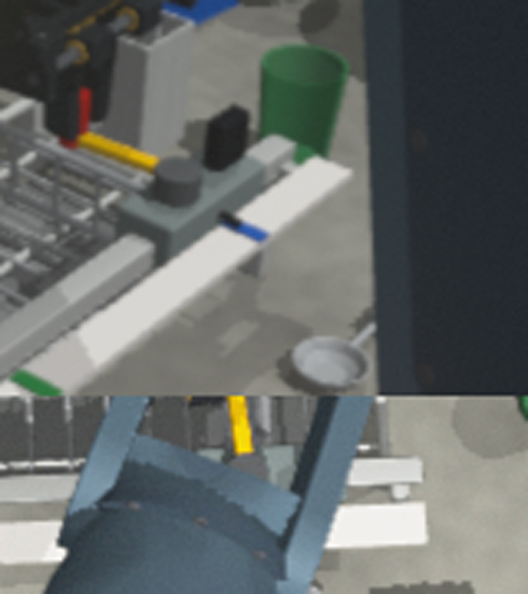

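The side crop shows the black pointer's end at (230,218) meeting the blue band at (250,230). A relative check at pixel level:

```bash
python3 - <<'E'
from h import *
np.set_printoptions(precision=4,suppress=True)
u=np.array([-.068,.998])
im=cv2.imread("pics/s3.png");print(bot.get_obs()["time_s"])
h=cv2.cvtColor(im,cv2.COLOR_BGR2HSV)
x0,y0=390,228
reg=np.zeros((480,640),bool);reg[228:246,392:414]=1
b=cv2.inRange(h,(105,120,60),(130,255,255)).astype(bool)&reg
k=(im.max(2)<60)&reg
for n,m,z in(("blue",b,.1015),("ptr",k,.105)):
    ys,xs=np.nonzero(m)
    S=np.array([at_z("side",[(x+.5)/640,(y+.5)/480],z)[:2] for x,y in zip(xs,ys)])
    print(n,len(xs),xs.mean(),ys.mean(),"s",(S@u).mean(),(S@u).min(),(S@u).max(),"x",S[:,0].min(),S[:,0].max())
im=bot.camera("wrist");cv2.imwrite("pics/w3.png",im[:,:,::-1])
w=im[:,:,::-1];h=cv2.cvtColor(np.ascontiguousarray(w),cv2.COLOR_BGR2HSV)
b=cv2.inRange(h,(105,120,60),(130,255,255));print("wrist blue px",np.count_nonzero(b[300:]))
E
```

```text
9.5667
blue 22 405.6818181818182 239.8181818181818 s -0.15798937497879756 -0.16251141482007805 -0.15357273438857622 x 0.45000507414886626 0.4694079921367782
ptr 8 399.0 235.875 s -0.15645632607662358 -0.15930138881748343 -0.15424568998232852 x 0.4702448761738654 0.4808487784969073
wrist blue px 153
```

Pointer is about 1.5 mm short. I'll nudge it 2.5 mm, swing partway back while still unlocked, and recheck.

```bash
python3 -m inch '[[[0,0,0],[-0.02,0.25,0],0.1],[[0,0,0],[-0.02,0.25,0],0.1],[[0,0,0],[-0.02,0.25,0],0.1],[[0,0,-7],[-0.08,-0.72,0],0.1],[[0,0,-14],[-0.26,-1.69,0],0.1],[[0,0,-21],[-0.55,-2.62,0],0.1],[[0,0,-28],[-0.96,-3.51,0],0.1],[[0,0,-28],[-0.96,-3.51,0],0.1],[[0,0,-28],[-0.96,-3.51,0],0.1]]'
cat > m.py <<'E'
from h import *
import sys
u=np.array([-.068,.998]);f=sys.argv[1]
im=shot("side",f)[:,:,::-1].copy()
h=cv2.cvtColor(im,cv2.COLOR_BGR2HSV)
reg=np.zeros((480,640),bool);reg[228:246,392:414]=1
b=cv2.inRange(h,(105,120,60),(130,255,255)).astype(bool)&reg
k=(im.max(2)<60)&reg
for n,m,z in(("blue",b,.1015),("ptr",k,.105)):
    ys,xs=np.nonzero(m)
    S=np.array([at_z("side",[(x+.5)/640,(y+.5)/480],z)[:2] for x,y in zip(xs,ys)])
    print(n,len(xs),"s",(S@u).mean().round(4),"x",S[:,0].min().round(3),S[:,0].max().round(3))
bot.camera("wrist")
for c in("wrist","side"):
  for q,o in(("lever_pivot",.02),("pointer_tip",0),("mark_blue",0),("knob_top",0)):
    for a in bot.place_of(c,q)[:1]:
      p=at_z(c,a["position"],Z[q]);print(c,q,round(a["p"],2),p.round(4),"s",(p[:2]@u-o).round(4))
E
python3 m.py s4
```

```text
time_s: 10.37
tool_pos: [0.5681, -0.0549, 0.3093]
ee_rot: [0.951, 0.309, -0.001, -0.0]
ft_force: [-5.9, -0.8, 7.0]
finger_gap: 0.216
finger_force: 30.0
blue 27 s -0.1576 x 0.45 0.478
ptr 9 s -0.1581 x 0.47 0.483
wrist lever_pivot 0.84 [ 0.5074 -0.1012  0.14  ] s -0.1555
wrist pointer_tip 0.59 [ 0.4776 -0.1232  0.105 ] s -0.1554
wrist knob_top 0.67 [ 0.5691 -0.0535  0.168 ] s -0.0921
side lever_pivot 0.67 [ 0.4964 -0.0984  0.14  ] s -0.1519
side pointer_tip 0.59 [ 0.4713 -0.1373  0.105 ] s -0.1691
side mark_blue 0.4 [ 0.4727 -0.1441  0.1   ] s -0.176
side knob_top 0.65 [ 0.5726 -0.0554  0.168 ] s -0.0942
```

Aligned to within 1 mm. Swinging the rest of the way closed.

```bash
python3 -m inch '[[[0,0,-7],[-0.06,-0.98,0],0.1],[[0,0,-14],[-0.24,-1.94,0],0.1],[[0,0,-21],[-0.53,-2.87,0],0.1],[[0,0,-28],[-0.94,-3.76,0],0.1],[[0,0,-35],[-1.45,-4.59,0],0.1],[[0,0,-42],[-2.05,-5.35,0],0.1],[[0,0,-49],[-2.75,-6.04,0],0.1],[[0,0,-55],[-3.41,-6.55,0],0.1],[[0,0,-59],[-3.88,-6.86,0],0.1],[[0,0,-59],[-3.88,-6.86,0],0.1]]'
python3 m.py s5
```

```text
time_s: 11.7
tool_pos: [0.4988, -0.0241, 0.3099]
ee_rot: [0.675, 0.737, 0.002, 0.005]
ft_force: [14.4, -8.2, -7.4]
finger_gap: 0.215
finger_force: 30.1
blue 28 s -0.1575 x 0.45 0.478
ptr 11 s -0.1593 x 0.469 0.505
wrist lever_pivot 0.62 [ 0.5061 -0.0989  0.14  ] s -0.1531
wrist knob_top 0.71 [ 0.4988 -0.0227  0.168 ] s -0.0566
side lever_pivot 0.64 [ 0.511  -0.1069  0.14  ] s -0.1614
side pointer_tip 0.76 [ 0.4696 -0.1339  0.105 ] s -0.1656
side mark_blue 0.44 [ 0.4683 -0.1324  0.1   ] s -0.1639
side knob_top 0.62 [ 0.4982 -0.0259  0.168 ] s -0.0598
```

14 N at the end stop and the lever direction matches the rail, so it is closed. Releasing and lifting.

```bash
python3 -m inch '[[[0,0,0],[0,0,0],0.6],[[0,0,0],[0,0,0],0.6],[[0,0,0],[0,0,0],0.6],[[0,0,0],[0,0,0],0.6],[[0,0,0],[0,0,0],0.6],[[0,0,0],[0,0,-2],0.6],[[0,0,0],[0,0,-5],0.6],[[0,0,0],[0,0,-9],0.6],[[0,0,0],[0,0,-12],0.6],[[0,0,0],[0,0,-12],0.6]]'
python3 m.py s6
python3 - <<'E'
from h import *
bot.camera("top")
s=cv2.imread("pics/s6.png")[170:290,330:490];w=bot.camera("wrist")[:,:,::-1]
cv2.imwrite("pics/c6.png",np.hstack([cv2.resize(s,(533,400),interpolation=cv2.INTER_CUBIC)[:,:400],cv2.resize(w,(400,400))]))
E
```

```text
time_s: 13.03
tool_pos: [0.4985, -0.0226, 0.4357]
ee_rot: [0.676, 0.737, 0.003, 0.005]
ft_force: [0.6, -0.6, 0.5]
finger_gap: 0.598
finger_force: 0.0
blue 26 s -0.1577 x 0.45 0.476
ptr 11 s -0.1582 x 0.469 0.483
wrist pointer_tip 0.69 [ 0.4657 -0.1239  0.105 ] s -0.1553
wrist mark_blue 0.85 [ 0.4649 -0.122   0.1   ] s -0.1534
wrist knob_top 0.62 [ 0.4972 -0.0227  0.168 ] s -0.0564
side lever_pivot 0.8 [ 0.502 -0.103  0.14 ] s -0.1569
side pointer_tip 0.83 [ 0.4653 -0.1302  0.105 ] s -0.1616
side mark_blue 0.4 [ 0.4715 -0.133   0.1   ] s -0.1648
side knob_top 0.65 [ 0.4907 -0.0248  0.168 ] s -0.0581
```

View pics/c6.png

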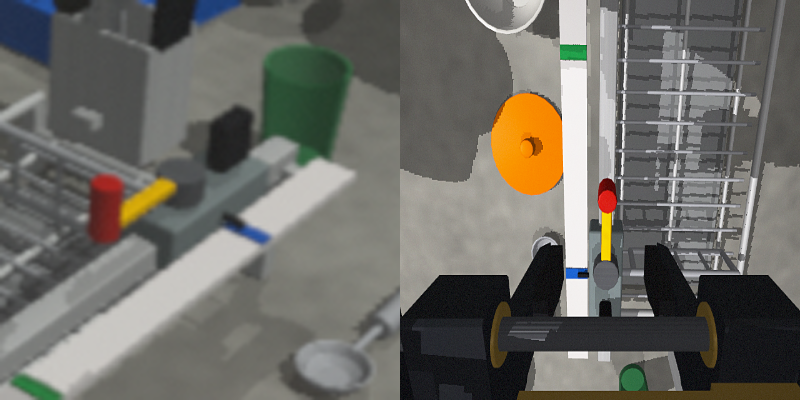

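The pointer stands in the middle of the blue band, the lever is in line with the rail and the gripper is clear.

```bash
python3 -c "
from plant import bot
print(bot.finish_job())"
```

```text
the job is handed in; nothing more can be done
None
```

I reset the stop and handed the job in after about 13 s of robot time: its pointer measures within about 1 mm of the middle of the blue mark, the lever is swung back in line with the rail, and the gripper is clear (no verdict was shown).

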